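Refill the bracket dispenser to match its sample

ROBOT

A 7-joint arm with a two-finger parallel gripper is mounted at the origin on the work surface. World frame = base frame: x ahead of the robot, y to its left, z up, the work surface at z = 0. Lengths are in m, angles in rad, forces in N, time in s.
With the tool pointing down it reaches from about 0.35 to 0.9 m from the base axis. Payload 19.9 kg.
Tool frame: the origin (TCP) lies at the very end of the fingers, on their centre line; the grasp point (between the pads) lies 19 mm behind it; z points along the fingers, y is the line along which they close (so a half turn about z gives the same grasp; the last joint's range is limited). The gripper opens to 85 mm and grips with 20 to 120 N. Pads are 22 mm wide; open, the fingers measure 114 mm over their backs; the gripper's body (76 mm by 85 mm) begins 54 mm behind the grasp point. The pads swing forward as they close: fully open they stand 13 mm farther back than shut.
Start: joints at [1.272, 0.417, -0.01, 1.614, 0.005, 1.111, -0.053], TCP at [0.159, -0.604, 0.231] pointing down, gripper open.
Joint ranges: [-2.81, 2.81], [-0.39, 2.02], [-1.27, 1.25], [0.06, 2.57], [-1.19, 4.33], [0.19, 2], [-2.82, 2.82]. Speed limits (rad/s): [1.89, 1.89, 2.39, 2.39, 3.01, 3.01, 3.01].

INTERFACE

Orientations are given as a unit quaternion [x, y, z, w].
In Python, from workcell import manip, capture, calibration gives the robot as it stands.
- The arm moves only by the tool move_arm, never from a script. Its argument "commands" is text: rows parted by semicolons, each of 7 numbers parted by spaces: the closure, from -1 (fully open) to 1 (shut), then the shift along the world's x, y, z scaled (see below), then the turn, a rotation vector about the world's x, y, z scaled (see below). A call has exactly 5 rows; each row is the pose to reach, as a shift and turn from the pose commanded when the call began; what a row does not reach only later rows make up. The controller multiplies each number of a shift by 0.5 m and each number of a turn by 30 degrees. A row lasts 1/8 s, in which the tool goes at most 62.5 mm and 10.7 degrees, less where a joint would pass 70% of its speed; a pose out of reach is approached as far as the arm can. A call with a number of a shift or a turn outside -1 to 1 is refused whole. A call with a gripper value outside its range is refused whole. The fingers move at their own pace and stop on an object; the grip force is fixed at half the most. Time passes only in rows, so rows that repeat a pose let the fingers close, or fill a call up. It gives the time, the measured TCP pose, the force, the opening and the grip force at its end, in the units of the state.
- manip.read_state(): the state, without advancing time (a new reading comes with each control period).
- capture(name): name is "scene" or "top" or "wrist"; returns (picture, depth): 420x560x3 uint8, red, green, blue; 420x560 float32, m along the optical axis (not along the pixel's ray), 0 where there is no reading.
- calibration(name): a dict with "fx", "fy", "cx", "cy" (pixels), "distortion" ([k1, k2, p1, p2, k3] as OpenCV has them; the pictures are not rectified), "pose" (4x4, takes a point from camera to world coordinates). Camera axes: x right, y down, z forward; pixel columns grow to the right and rows downward; lengths in m; the calibration is good to about 2 mm. A picture is of the moment at which its call begins: read the wrist's pose just before it. calibration takes no time and is no camera call; for the wrist camera it gives the pose at the moment of the call.
- manip.sign_off(): hands the job in; it is judged then, once.
The state is a dict: "time": time; "qpos": joint angles; "joint_velocities": joint speeds; "tau": joint torques, N m; "ee_pos": TCP position; "tool_rot": TCP orientation; "force": force on the tool from outside, world axes, zero at the start; "moment": the same for the moment, N m; "gripper_width": finger opening in m; "gripper_force": force on a finger pad.
Only numpy, scipy, OpenCV 4.12 (cv2) and the standard library are available. Lean on these libraries where they do the work, as an engineer would, in place of code of your own. Each camera call takes 0.05 s, during which the arm holds its last target. There are 200 camera calls.

TASK

Refill the bracket dispenser: first swing its red lock lever fully open, towards the well, then take every aluminium bracket in the two bins that has the shape of the orange sample on the ledge, and no other, and stack them flat in the well, each the same way round as the sample. Press the pile down on the sprung platform until its top is flush with the rim or lower. Only then swing the lock lever all the way back, away from the well; do not disturb the sample, the jar, the tin or the bottle.

Things in the scene. Friction and masses are not known exactly. Their poses are not given: they have to be found in the camera images.
- L1_mid (a point): L-shaped flat aluminium bracket, 80 x 80 x 18 mm, limbs 20 mm wide, 0.13 kg, flat in a bin (floor 3 mm, rim 9 mm) among other shapes; may be absent. About its outline's centre (mm): bar x -40..-20, y -40..40; leg x -20..40, y -40..-20. Point: middle of the bar, x = -30, half-way up.
- L2_mid (a point): L-shaped flat aluminium bracket, 80 x 80 x 18 mm, limbs 20 mm wide, 0.13 kg, flat in a bin (floor 3 mm, rim 9 mm) among other shapes; may be absent. About its outline's centre (mm): bar x -40..-20, y -40..40; leg x -20..40, y -40..-20. Point: middle of the bar, x = -30, half-way up.
- L3_mid (a point): L-shaped flat aluminium bracket, 80 x 80 x 18 mm, limbs 20 mm wide, 0.13 kg, flat in a bin (floor 3 mm, rim 9 mm) among other shapes; may be absent. About its outline's centre (mm): bar x -40..-20, y -40..40; leg x -20..40, y -40..-20. Point: middle of the bar, x = -30, half-way up.
- L4_mid (a point): L-shaped flat aluminium bracket, 80 x 80 x 18 mm, limbs 20 mm wide, 0.13 kg, flat in a bin (floor 3 mm, rim 9 mm) among other shapes; may be absent. About its outline's centre (mm): bar x -40..-20, y -40..40; leg x -20..40, y -40..-20. Point: middle of the bar, x = -30, half-way up.
- T1_mid (a point): T-shaped flat aluminium bracket, 80 x 80 x 18 mm, limbs 20 mm wide, 0.13 kg, flat in a bin (floor 3 mm, rim 9 mm) among other shapes; may be absent. About its outline's centre (mm): bar x -40..-20, y -40..40; stem x -20..40, y -10..10. Point: middle of the bar, x = -30, half-way up.
- T2_mid (a point): T-shaped flat aluminium bracket, 80 x 80 x 18 mm, limbs 20 mm wide, 0.13 kg, flat in a bin (floor 3 mm, rim 9 mm) among other shapes; may be absent. About its outline's centre (mm): bar x -40..-20, y -40..40; stem x -20..40, y -10..10. Point: middle of the bar, x = -30, half-way up.
- T3_mid (a point): T-shaped flat aluminium bracket, 80 x 80 x 18 mm, limbs 20 mm wide, 0.13 kg, flat in a bin (floor 3 mm, rim 9 mm) among other shapes; may be absent. About its outline's centre (mm): bar x -40..-20, y -40..40; stem x -20..40, y -10..10. Point: middle of the bar, x = -30, half-way up.
- T4_mid (a point): T-shaped flat aluminium bracket, 80 x 80 x 18 mm, limbs 20 mm wide, 0.13 kg, flat in a bin (floor 3 mm, rim 9 mm) among other shapes; may be absent. About its outline's centre (mm): bar x -40..-20, y -40..40; stem x -20..40, y -10..10. Point: middle of the bar, x = -30, half-way up.
- Z1_mid (a point): Z-shaped flat aluminium bracket, 80 x 80 x 18 mm, limbs 20 mm wide, 0.13 kg, flat in a bin (floor 3 mm, rim 9 mm) among other shapes; may be absent. About its outline's centre (mm): spine x -40..40, y -10..10; feet x -40..-20, y 10..40 and x 20..40, y -40..-10. Point: the outline's centre, half-way up; a half turn looks the same.
- Z2_mid (a point): Z-shaped flat aluminium bracket, 80 x 80 x 18 mm, limbs 20 mm wide, 0.13 kg, flat in a bin (floor 3 mm, rim 9 mm) among other shapes; may be absent. About its outline's centre (mm): spine x -40..40, y -10..10; feet x -40..-20, y 10..40 and x 20..40, y -40..-10. Point: the outline's centre, half-way up; a half turn looks the same.
- Z3_mid (a point): Z-shaped flat aluminium bracket, 80 x 80 x 18 mm, limbs 20 mm wide, 0.13 kg, flat in a bin (floor 3 mm, rim 9 mm) among other shapes; may be absent. About its outline's centre (mm): spine x -40..40, y -10..10; feet x -40..-20, y 10..40 and x 20..40, y -40..-10. Point: the outline's centre, half-way up; a half turn looks the same.
- Z4_mid (a point): Z-shaped flat aluminium bracket, 80 x 80 x 18 mm, limbs 20 mm wide, 0.13 kg, flat in a bin (floor 3 mm, rim 9 mm) among other shapes; may be absent. About its outline's centre (mm): spine x -40..40, y -10..10; feet x -40..-20, y 10..40 and x 20..40, y -40..-10. Point: the outline's centre, half-way up; a half turn looks the same.
- ref_L (a point): Orange sample of the L shape, same size, axes and point as the aluminium L brackets, lying loose on the dispenser's ledge beyond the well. Only one of the three samples is there in a run: it shows which shape to load and which way round. Its outline's centre is 105 mm from the well's centre towards the dispenser's +x; its axes are parallel to the dispenser's.
- ref_T (a point): Orange sample of the T shape, same size, axes and point as the aluminium T brackets, lying loose on the dispenser's ledge beyond the well. Only one of the three samples is there in a run: it shows which shape to load and which way round. Its outline's centre is 105 mm from the well's centre towards the dispenser's +x; its axes are parallel to the dispenser's.
- ref_Z (a point): Orange sample of the Z shape, same size, axes and point as the aluminium Z brackets, lying loose on the dispenser's ledge beyond the well. Only one of the three samples is there in a run: it shows which shape to load and which way round. Its outline's centre is 105 mm from the well's centre towards the dispenser's +x; its axes are parallel to the dispenser's.
- dispenser: Green stand, fixed: a square well with clear walls, 96 mm inside, walls 6 mm thick, rim 100 mm above the bench. Origin on the bench under the well's centre, z up. x points from the well over the sample ledge (x = 105 mm, sample top 88 mm above the bench) to the lock lever (pivot x = 205, y = 0, 82 mm above the bench, on a block up to 85 mm high, 50 mm wide). Its place and turn vary.
- platform (a joint): How far the sprung white platform in the well has sunk, m: 0 = top (upper face 1 mm below the rim), 0.080 = bottom. The spring about carries the pile's weight and the guide has about 9 N of friction: brackets laid on it stay up until pushed down with 10 to 15 N, and it stays where it was pushed to. It does not tilt. Four brackets fit.
- lever (a joint): Lock lever beyond the sample, rad: about 0 = open (leaning over towards the well), 1.0 = fully locked (leaning away from it, as at the start). It swings about the dispenser's y axis, stays where it is left and takes about 1 N at the knob.
- lever_tip (a point): Centre of the lever's red ball knob, 26 mm across, on an 80 mm arm of 10 mm round bar above its pivot; about 150 mm above the bench.
- jar: Bystander: small glass food jar with twist lid, 60 mm across, 85 mm tall, beyond the bins. Origin at its foot.
- tin: Bystander: tin of tuna, 84 mm across, 38 mm tall, beyond the bins. Origin at its foot.
- bottle: Bystander: clear PET bottle, 64 mm across, 210 mm tall, outside the left bin. Origin at its foot.
- tub: Open yellow plastic tub, fixed, 160 x 200 x 100 mm, outside the right bin. Origin at its foot.

How it is judged:
On the way, in this order (a step that is already met when the one before it is completed fails the run):
1. the lock lever is pulled back to open (value of joint lever below 0.2 rad), for 0.2 s.
2. every bracket of the sample's shape lies in the well, pressed down flush with the rim or lower (x of L1_mid in the frame of ref_L between -0.125 and -0.085 m and y of L1_mid in the frame of ref_L between -0.02 and 0.02 m and z of each of L1_mid, L2_mid, L3_mid, L4_mid in the frame of ref_L below 0.0155 m and angle between the x axis of each of L1_mid, L2_mid, L3_mid, L4_mid and the x axis of ref_L, either way round below 0.25 rad and angle between each of L1_mid, L2_mid, L3_mid, L4_mid, T1_mid, T2_mid, T3_mid, T4_mid, Z1_mid, Z2_mid, Z3_mid, Z4_mid's own z axis and vertical below 0.15 rad and x of L2_mid in the frame of ref_L between -0.125 and -0.085 m and y of L2_mid in the frame of ref_L between -0.02 and 0.02 m and x of L3_mid in the frame of ref_L between -0.125 and -0.085 m and y of L3_mid in the frame of ref_L between -0.02 and 0.02 m and x of L4_mid in the frame of ref_L between -0.125 and -0.085 m and y of L4_mid in the frame of ref_L between -0.02 and 0.02 m and x of T1_mid in the frame of ref_T between -0.125 and -0.085 m and y of T1_mid in the frame of ref_T between -0.02 and 0.02 m and z of each of T1_mid, T2_mid, T3_mid, T4_mid in the frame of ref_T below 0.0155 m and angle between the x axis of each of T1_mid, T2_mid, T3_mid, T4_mid and the x axis of ref_T, either way round below 0.25 rad and x of T2_mid in the frame of ref_T between -0.125 and -0.085 m and y of T2_mid in the frame of ref_T between -0.02 and 0.02 m and x of T3_mid in the frame of ref_T between -0.125 and -0.085 m and y of T3_mid in the frame of ref_T between -0.02 and 0.02 m and x of T4_mid in the frame of ref_T between -0.125 and -0.085 m and y of T4_mid in the frame of ref_T between -0.02 and 0.02 m and x of Z1_mid in the frame of ref_Z between -0.125 and -0.085 m and y of Z1_mid in the frame of ref_Z between -0.02 and 0.02 m and z of each of Z1_mid, Z2_mid, Z3_mid, Z4_mid in the frame of ref_Z below 0.0155 m and angle between the x axis of each of Z1_mid, Z2_mid, Z3_mid, Z4_mid and the x axis of ref_Z, either way round below 0.25 rad and x of Z2_mid in the frame of ref_Z between -0.125 and -0.085 m and y of Z2_mid in the frame of ref_Z between -0.02 and 0.02 m and x of Z3_mid in the frame of ref_Z between -0.125 and -0.085 m and y of Z3_mid in the frame of ref_Z between -0.02 and 0.02 m and x of Z4_mid in the frame of ref_Z between -0.125 and -0.085 m and y of Z4_mid in the frame of ref_Z between -0.02 and 0.02 m), for 0.2 s.
3. the lock lever is pushed over (value of joint lever above 0.8 rad), for 0.2 s.
At the end, for the whole second after the job is handed in: All brackets of the sample's shape lie flat in the well, within 20 mm of centred, turned like the sample within 0.25 rad, no top over 3.5 mm above the rim; no other bracket is in or on the well; lever past 0.8 rad (all of step 2 and (x of L1_mid in the frame of ref_T below -0.2 m or x of L1_mid in the frame of ref_T above -0.02 m or y of L1_mid in the frame of ref_T above 0.09 m or y of L1_mid in the frame of ref_T below -0.09 m) and (x of L1_mid in the frame of ref_Z below -0.2 m or x of L1_mid in the frame of ref_Z above -0.02 m or y of L1_mid in the frame of ref_Z above 0.09 m or y of L1_mid in the frame of ref_Z below -0.09 m) and (x of L2_mid in the frame of ref_T below -0.2 m or x of L2_mid in the frame of ref_T above -0.02 m or y of L2_mid in the frame of ref_T above 0.09 m or y of L2_mid in the frame of ref_T below -0.09 m) and (x of L2_mid in the frame of ref_Z below -0.2 m or x of L2_mid in the frame of ref_Z above -0.02 m or y of L2_mid in the frame of ref_Z above 0.09 m or y of L2_mid in the frame of ref_Z below -0.09 m) and (x of L3_mid in the frame of ref_T below -0.2 m or x of L3_mid in the frame of ref_T above -0.02 m or y of L3_mid in the frame of ref_T above 0.09 m or y of L3_mid in the frame of ref_T below -0.09 m) and (x of L3_mid in the frame of ref_Z below -0.2 m or x of L3_mid in the frame of ref_Z above -0.02 m or y of L3_mid in the frame of ref_Z above 0.09 m or y of L3_mid in the frame of ref_Z below -0.09 m) and (x of L4_mid in the frame of ref_T below -0.2 m or x of L4_mid in the frame of ref_T above -0.02 m or y of L4_mid in the frame of ref_T above 0.09 m or y of L4_mid in the frame of ref_T below -0.09 m) and (x of L4_mid in the frame of ref_Z below -0.2 m or x of L4_mid in the frame of ref_Z above -0.02 m or y of L4_mid in the frame of ref_Z above 0.09 m or y of L4_mid in the frame of ref_Z below -0.09 m) and (x of T1_mid in the frame of ref_L below -0.2 m or x of T1_mid in the frame of ref_L above -0.02 m or y of T1_mid in the frame of ref_L above 0.09 m or y of T1_mid in the frame of ref_L below -0.09 m) and (x of T1_mid in the frame of ref_Z below -0.2 m or x of T1_mid in the frame of ref_Z above -0.02 m or y of T1_mid in the frame of ref_Z above 0.09 m or y of T1_mid in the frame of ref_Z below -0.09 m) and (x of T2_mid in the frame of ref_L below -0.2 m or x of T2_mid in the frame of ref_L above -0.02 m or y of T2_mid in the frame of ref_L above 0.09 m or y of T2_mid in the frame of ref_L below -0.09 m) and (x of T2_mid in the frame of ref_Z below -0.2 m or x of T2_mid in the frame of ref_Z above -0.02 m or y of T2_mid in the frame of ref_Z above 0.09 m or y of T2_mid in the frame of ref_Z below -0.09 m) and (x of T3_mid in the frame of ref_L below -0.2 m or x of T3_mid in the frame of ref_L above -0.02 m or y of T3_mid in the frame of ref_L above 0.09 m or y of T3_mid in the frame of ref_L below -0.09 m) and (x of T3_mid in the frame of ref_Z below -0.2 m or x of T3_mid in the frame of ref_Z above -0.02 m or y of T3_mid in the frame of ref_Z above 0.09 m or y of T3_mid in the frame of ref_Z below -0.09 m) and (x of T4_mid in the frame of ref_L below -0.2 m or x of T4_mid in the frame of ref_L above -0.02 m or y of T4_mid in the frame of ref_L above 0.09 m or y of T4_mid in the frame of ref_L below -0.09 m) and (x of T4_mid in the frame of ref_Z below -0.2 m or x of T4_mid in the frame of ref_Z above -0.02 m or y of T4_mid in the frame of ref_Z above 0.09 m or y of T4_mid in the frame of ref_Z below -0.09 m) and (x of Z1_mid in the frame of ref_L below -0.2 m or x of Z1_mid in the frame of ref_L above -0.02 m or y of Z1_mid in the frame of ref_L above 0.09 m or y of Z1_mid in the frame of ref_L below -0.09 m) and (x of Z1_mid in the frame of ref_T below -0.2 m or x of Z1_mid in the frame of ref_T above -0.02 m or y of Z1_mid in the frame of ref_T above 0.09 m or y of Z1_mid in the frame of ref_T below -0.09 m) and (x of Z2_mid in the frame of ref_L below -0.2 m or x of Z2_mid in the frame of ref_L above -0.02 m or y of Z2_mid in the frame of ref_L above 0.09 m or y of Z2_mid in the frame of ref_L below -0.09 m) and (x of Z2_mid in the frame of ref_T below -0.2 m or x of Z2_mid in the frame of ref_T above -0.02 m or y of Z2_mid in the frame of ref_T above 0.09 m or y of Z2_mid in the frame of ref_T below -0.09 m) and (x of Z3_mid in the frame of ref_L below -0.2 m or x of Z3_mid in the frame of ref_L above -0.02 m or y of Z3_mid in the frame of ref_L above 0.09 m or y of Z3_mid in the frame of ref_L below -0.09 m) and (x of Z3_mid in the frame of ref_T below -0.2 m or x of Z3_mid in the frame of ref_T above -0.02 m or y of Z3_mid in the frame of ref_T above 0.09 m or y of Z3_mid in the frame of ref_T below -0.09 m) and (x of Z4_mid in the frame of ref_L below -0.2 m or x of Z4_mid in the frame of ref_L above -0.02 m or y of Z4_mid in the frame of ref_L above 0.09 m or y of Z4_mid in the frame of ref_L below -0.09 m) and (x of Z4_mid in the frame of ref_T below -0.2 m or x of Z4_mid in the frame of ref_T above -0.02 m or y of Z4_mid in the frame of ref_T above 0.09 m or y of Z4_mid in the frame of ref_T below -0.09 m) and value of joint lever above 0.8 rad); the robot touches nothing.
It fails at once if the jar is disturbed (moved more than 30 mm or tipped) (distance of jar from where it was at the start of the episode above 0.03 m or angle between jar's own z axis and vertical above 0.5 rad).
It fails at once if the tin is disturbed (moved more than 30 mm or tipped) (distance of tin from where it was at the start of the episode above 0.03 m or angle between tin's own z axis and vertical above 0.5 rad).
It fails at once if the bottle is disturbed (moved more than 30 mm or tipped) (distance of bottle from where it was at the start of the episode above 0.03 m or angle between bottle's own z axis and vertical above 0.5 rad).
It fails at once if the sample is disturbed (moved more than 15 mm) (distance of any of ref_L, ref_T, ref_Z from where it was at the start of the episode above 0.015 m).
Of sample_L, sample_T, sample_Z only 1 to 1 are there at a start; the rules pass over those that are not, and their reading is None.
Of L1, L2, L3, L4 only 3 to 4 are there at a start; the rules pass over those that are not, and their reading is None.
Of T1, T2, T3, T4 only 3 to 4 are there at a start; the rules pass over those that are not, and their reading is None.
Of Z1, Z2, Z3, Z4 only 3 to 4 are there at a start; the rules pass over those that are not, and their reading is None.
At some moment in a run one of L1, L2, L3, T1, T2, T3, Z1, Z2, Z3 may be knocked a few centimetres aside while the robot is not near it.
Once in a run the grip may slacken for a moment while it holds something.
It also fails if it takes over 210 s, if anything falls off the work surface, if the arm or the gripper's body presses on something with over 40 N, if the wrist force passes 120 N, or if a joint passes its speed limit or range.

## Working session

There is one attempt and no reset: what is moved stays moved. The work goes in short steps, Python scripts to look and compute and a tool call to move; the robot and the scene stay as the last step left them, time stands still between calls to the robot, and variables do not carry over. Pictures are saved under pics/ and viewed, at most 14 in all, crops included, and the job is handed in when it is done.

Besides the shell and the picture viewer there is one more tool, called after "Request:" in YAML: its name, and indented under it one key for each argument. move_arm: Moves the arm, as the interface text tells. Shifts and turns lie within -1 to 1; 1 stands for 0.5 m of shift or 30 degrees of turn. Its arguments: {"type":"object","properties":{"commands":{"type":"string"}},"required":["commands"]}

```bash
ls; mkdir -p pics; python3 - <<'E'
from workcell import manip, capture, calibration
import cv2,numpy as np
print({k:np.round(v,3) for k,v in manip.read_state().items()})
for n in("top","scene"):
    p,d=capture(n); c=calibration(n); np.savez(f"{n}0.npz",p=p,d=d,**{k:np.array(v) for k,v in c.items()})
    print(n,c)
    cv2.imwrite(f"pics/{n}0.png",cv2.resize(p[:,:,::-1],(784,588)))
E
```

```text
pics
{'time': np.float64(0.0), 'qpos': array([ 1.272,  0.418, -0.01 ,  1.614,  0.005,  1.111, -0.053]), 'joint_velocities': array([ 0.001, -0.002,  0.001, -0.   ,  0.001, -0.   ,  0.001]), 'tau': array([ 1.0000e-03, -8.6447e+01,  6.7900e-01, -4.3490e+01,  1.9000e-02,
        7.0000e-03,  0.0000e+00]), 'ee_pos': array([ 0.159, -0.604,  0.231]), 'tool_rot': array([ 0.992,  0.128, -0.   , -0.001]), 'force': array([0.171, 0.475, 0.668]), 'moment': array([-0.016,  0.042, -0.016]), 'gripper_force': np.float64(0.0), 'gripper_width': np.float64(0.085)}
top {'fx': 450.2927889839259, 'fy': 450.2927889839259, 'cx': 280.95499957121797, 'cy': 207.62328980842716, 'distortion': array([-0.06322297,  0.        ,  0.        ,  0.        ,  0.        ]), 'pose': array([[-0.04277701, -0.97458159,  0.21991099,  0.28277093],
       [-0.99908209,  0.04122955, -0.01162374,  0.01328217],
       [ 0.00226145, -0.22020636, -0.97545069,  1.39005955],
       [ 0.        ,  0.        ,  0.        ,  1.        ]])}
scene {'fx': 423.73873288554495, 'fy': 423.73873288554495, 'cx': 277.2051711732611, 'cy': 205.2089845619062, 'distortion': array([-0.07663006,  0.        ,  0.        ,  0.        ,  0.        ]), 'pose': array([[-0.15418361,  0.6878619 , -0.70927669,  1.55904563],
       [ 0.98803823,  0.10530297, -0.11265759,  0.16006787],
       [-0.00280392, -0.71816244, -0.69586985,  1.09440915],
       [ 0.        ,  0.        ,  0.        ,  1.        ]])}
```

View pics/top0.png

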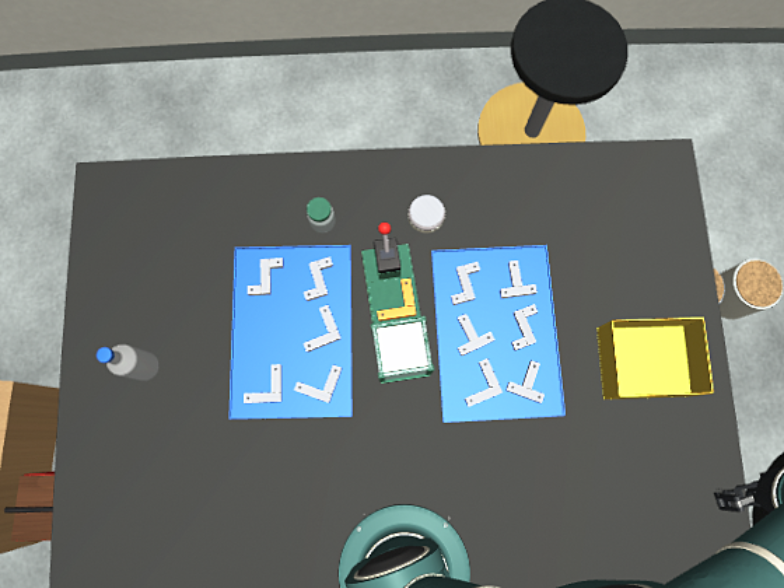

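View pics/scene0.png

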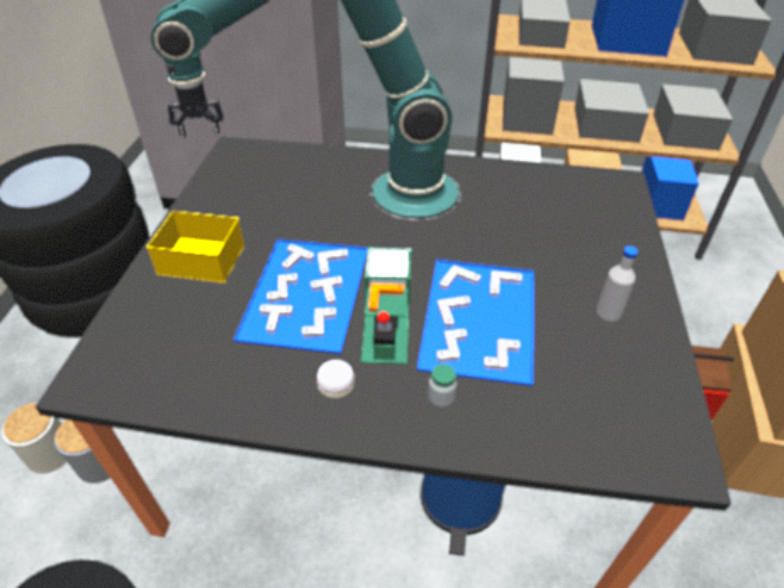

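The sample is an L, with the corner at about (410,315) in the top view. L brackets in the top view are at about (321,328), (263,385) and (318,385) in the left bin and (483,383) in the right. The three Ts and four Zs stay put. Next I measure.

```bash
cat > h.py <<'E'
import numpy as np, cv2
from scipy.optimize import minimize
from workcell import manip, capture, calibration
LP=np.array([[-40,-40],[40,-40],[40,-20],[-20,-20],[-20,40],[-40,40]])/1000.
def K(c): return np.array([[c['fx'],0,c['cx']],[0,c['fy'],c['cy']],[0,0,1.]])
def ray(c,px):
    n=cv2.undistortPoints(np.float64(px).reshape(-1,1,2),K(c),np.float64(c['distortion']))[:,0]
    return np.c_[n,np.ones(len(n))]
def plane(c,px,z):
    r=ray(c,px)@c['pose'][:3,:3].T; o=c['pose'][:3,3]
    return o+r*((z-o[2])/r[:,2])[:,None]
def deproj(c,px,d):
    px=np.int32(px); return (ray(c,px)*d[px[:,1],px[:,0]][:,None])@c['pose'][:3,:3].T+c['pose'][:3,3]
def tf(P,q): 
    a=q[2]; return P@np.array([[np.cos(a),np.sin(a)],[-np.sin(a),np.cos(a)]])+q[:2]
def sd(p,q):  # signed outside distance of points to L
    R=np.array([[np.cos(q[2]),np.sin(q[2])],[-np.sin(q[2]),np.cos(q[2])]])
    l=(p-q[:2])@R.T
    def box(x0,x1,y0,y1):
        return np.hypot(np.maximum(0,np.abs(l[:,0]-(x0+x1)/2)-(x1-x0)/2),np.maximum(0,np.abs(l[:,1]-(y0+y1)/2)-(y1-y0)/2))
    return np.minimum(box(-.04,-.02,-.04,.04),box(-.04,.04,-.04,-.02))
def fitL(pts):
    best=None; c=pts.mean(0)
    for a in np.arange(0,2*np.pi,np.pi/4):
        q0=np.r_[tf(np.array([[.0114,.0114]]),[c[0],c[1],a])[0],a]
        r=minimize(lambda q:1e6*np.mean(sd(pts,q)**2),q0,method='Nelder-Mead',options=dict(xatol=1e-5,fatol=1e-5,initial_simplex=q0+np.vstack([np.zeros(3),np.diag([.01,.01,.3])])))
        if best is None or r.fun<best.fun: best=r
    q=best.x; q[2]=(q[2]+np.pi)%(2*np.pi)-np.pi
    return q,best.fun**.5
def blobs(mask,amin):
    n,l,s,ce=cv2.connectedComponentsWithStats(mask.astype(np.uint8))
    return [(np.argwhere(l==i)[:,::-1],s[i],ce[i]) for i in range(1,n) if s[i][4]>=amin]
def white(p):
    h=cv2.cvtColor(p,cv2.COLOR_RGB2HSV); return (h[...,1]<60)&(h[...,2]>150)
def orange(p):
    h=cv2.cvtColor(p,cv2.COLOR_RGB2HSV); return (h[...,0]>10)&(h[...,0]<30)&(h[...,1]>130)&(h[...,2]>110)
def red(p):
    h=cv2.cvtColor(p,cv2.COLOR_RGB2HSV); return ((h[...,0]<6)|(h[...,0]>174))&(h[...,1]>150)&(h[...,2]>110)
def view(n):
    c=calibration(n); p,d=capture(n); return c,p,d
E
python3 - <<'E'
from h import *
for n in("top","scene"):
    z=np.load(n+"0.npz"); c={k:z[k] for k in z}; p,d=z['p'],z['d']
    print(n)
    for nm,m,zz,am in(("white",white(p),.021,60),("orange",orange(p),.088,40),("red",red(p),.15,20)):
        for px,s,ce in blobs(m,am):
            w=plane(c,px,zz); h=np.median(deproj(c,px,d)[:,2]); g=w.mean(0)
            if not(.3<g[0]<1 and -.35<g[1]<.35): continue
            o=""
            if nm!="red" and s[4]<700:
                q,e=fitL(w[:,:2]); o=(np.round(q,4),round(e*1,2))
            print(nm,ce.round(0),s[4],g[:2].round(3),"z",h.round(3),o, deproj(c,px,d).mean(0).round(3))
E
```

```text
top
white [305. 151.] 509 [ 0.774 -0.087] z 0.038 (array([ 0.7854, -0.1096, -1.8789]), np.float64(9.09)) [ 0.765 -0.085  0.044]
white [189. 197.] 277 [0.639 0.284] z 0.022 (array([0.6325, 0.2592, 2.8762]), np.float64(4.11)) [0.639 0.284 0.022]
white [227. 199.] 279 [0.628 0.165] z 0.021 (array([ 0.6288,  0.1905, -0.0214]), np.float64(4.26)) [0.626 0.164 0.03 ]
white [332. 202.] 278 [ 0.604 -0.164] z 0.021 (array([ 0.6025, -0.189 ,  3.0699]), np.float64(4.19)) [ 0.602 -0.162  0.031]
white [369. 202.] 274 [ 0.598 -0.28 ] z 0.021 (array([ 0.6091, -0.2993, -1.76  ]), np.float64(3.03)) [ 0.593 -0.276  0.041]
white [375. 233.] 279 [ 0.498 -0.288] z 0.022 (array([ 0.4977, -0.2631,  0.0319]), np.float64(4.29)) [ 0.497 -0.287  0.026]
white [232. 236.] 300 [0.508 0.152] z 0.022 (array([0.5157, 0.1692, 0.3405]), np.float64(0.08)) [0.508 0.152 0.025]
white [337. 240.] 303 [ 0.482 -0.171] z 0.021 (array([ 0.4824, -0.1491,  0.7037]), np.float64(3.33)) [ 0.481 -0.171  0.025]
white [287. 248.] 1229 [ 0.463 -0.016] z 0.1  [ 0.451 -0.014  0.109]
white [347. 275.] 308 [ 0.374 -0.193] z 0.022 (array([ 0
[... 1865 characters left out ...]
), np.float64(4.76)) [ 0.607 -0.166  0.019]
white [322. 246.] 253 [0.634 0.164] z 0.02 (array([ 0.6344,  0.1416, -3.0637]), np.float64(4.81)) [0.632 0.164 0.019]
white [358. 252.] 262 [0.644 0.282] z 0.02 (array([0.6388, 0.2598, 2.9446]), np.float64(4.76)) [0.646 0.282 0.023]
white [239. 270.] 598 [ 0.771 -0.088] z 0.036 (array([ 0.7664, -0.0678,  0.8047]), np.float64(10.76)) [ 0.785 -0.084  0.039]
white [315. 277.] 83 [0.762 0.152] z 0.059 (array([0.7325, 0.1548, 2.218 ]), np.float64(0.0)) [0.791 0.153 0.059]
orange [273. 209.] 248 [ 0.553 -0.014] z 0.087 (array([ 0.5667, -0.0026,  0.1173]), np.float64(1.84)) [ 0.555 -0.014  0.09 ]
red [273. 226.] 55 [0.69 0.01] z 0.161  [0.695 0.011 0.156]
```

The four Ls fit to about 0.1 mm and both cameras agree on heights (tops about 0.021; sample 0.088; knob about 0.155). The dispenser yaw is about 0.109 and the well centre is at about (0.4545, -0.0138). Now I move behind the lever.

Request:
move_arm:
  commands: "1 0.078 0.083 0 0 0 0.181; 1 0.156 0.166 0 0 0 0.362; 1 0.234 0.249 0 0 0 0.543; 1 0.312 0.332 0 0 0 0.724; 1 0.39 0.415 0 0 0 0.906"

```text
time: 0.72
ee_pos: [0.3547, -0.3954, 0.2312]
tool_rot: [0.933, 0.359, -0.0, -0.0]
force: [0.2, -0.4, -0.5]
gripper_width: 0.0003
gripper_force: 0.0
```

Request:
move_arm:
  commands: "1 0.078 0.083 0 0 0 0.181; 1 0.156 0.166 0 0 0 0.362; 1 0.234 0.249 0 0 0 0.543; 1 0.312 0.332 0 0 0 0.724; 1 0.39 0.415 0 0 0 0.906"

```text
time: 1.35
ee_pos: [0.5497, -0.1881, 0.2312]
tool_rot: [0.823, 0.568, -0.0, -0.0]
force: [-0.2, -0.8, 0.3]
gripper_width: -0.0002
gripper_force: 0.0
```

Request:
move_arm:
  commands: "1 0.078 0.083 0 0 0 0.181; 1 0.156 0.166 0 0 0 0.362; 1 0.234 0.249 0 0 0 0.543; 1 0.312 0.332 0 0 0 0.724; 1 0.39 0.415 0 0 0 0.906"

```text
time: 1.98
ee_pos: [0.7447, 0.0192, 0.2308]
tool_rot: [0.667, 0.745, -0.0, -0.0]
force: [0.3, -1.0, 1.4]
gripper_width: -0.0002
gripper_force: 0.0
```

Request:
move_arm:
  commands: "1 0 0 0 0 0 0; 1 0 0 0 0 0 0; 1 0 0 0 0 0 0; 1 0 0 0 0 0 0; 1 0 0 0 0 0 0"

```text
time: 2.6
ee_pos: [0.7436, 0.0174, 0.2316]
tool_rot: [0.668, 0.744, -0.0, 0.0]
force: [0.3, -0.2, 0.6]
gripper_width: 0.0002
gripper_force: 0.0
```

Request:
move_arm:
  commands: "1 0 0 -0.07 0 0 0; 1 0 0 -0.14 0 0 0; 1 0 0 -0.186 0 0 0; 1 0 0 -0.186 0 0 0; 1 0 0 -0.186 0 0 0"

```text
time: 3.22
ee_pos: [0.7444, 0.0182, 0.1397]
tool_rot: [0.668, 0.745, 0.001, 0.001]
force: [-0.1, -0.3, 0.6]
gripper_width: 0.0
gripper_force: 0.0
```

Request:
move_arm:
  commands: "1 -0.036 -0.004 0 0 0 0; 1 -0.072 -0.008 0 0 0 0; 1 -0.108 -0.012 0 0 0 0; 1 -0.144 -0.016 0 0 0 0; 1 -0.18 -0.02 0 0 0 0"

```text
time: 3.85
ee_pos: [0.6541, 0.0081, 0.14]
tool_rot: [0.667, 0.745, 0.001, 0.001]
force: [1.6, 0.2, -0.5]
gripper_width: -0.0004
gripper_force: 0.6
```

Request:
move_arm:
  commands: "1 -0.004 0 0 0 0 0; 1 -0.008 -0.001 0 0 0 0; 1 -0.012 -0.001 0 0 0 0; 1 -0.016 -0.002 0 0 0 0; 1 -0.016 -0.002 0 0 0 0"

```text
time: 4.47
ee_pos: [0.648, 0.0074, 0.1389]
tool_rot: [0.667, 0.745, 0.002, 0.001]
force: [15.5, 1.9, -5.9]
gripper_width: -0.0001
gripper_force: 8.1
```

```bash
cat > knob.py <<'E'
from h import *
O=np.array([.4545,-.0138]);a=.109;u=np.array([np.cos(a),np.sin(a)])
for n in("top","scene"):
    c,p,d=view(n)
    for px,s,ce in blobs(red(p),12):
        w=deproj(c,px,d); w=w[(np.abs(w[:,1])<.08)&(w[:,0]>.5)&(w[:,0]<.8)]
        if len(w): print(n,len(w),np.median(w,0).round(4),"local x",((np.median(w,0)[:2]-O)@u).round(4))
    cv2.imwrite(f"pics/{n}_k.png",cv2.resize(p[120:300,180:380,::-1],None,fx=3,fy=3))
E
python3 knob.py
```

Request:
move_arm:
  commands: "1 0.024 0.003 0 0 0 0; 1 0.024 0.003 0.06 0 0 0; 1 0.024 0.003 0.12 0 0 0; 1 0.024 0.003 0.18 0 0 0; 1 0.024 0.003 0.24 0 0 0"

```text
time: 5.2
ee_pos: [0.6579, 0.0087, 0.2591]
tool_rot: [0.667, 0.745, -0.0, -0.0]
force: [0.3, -0.8, -0.2]
gripper_width: -0.0002
gripper_force: 0.0
```

Request:
move_arm:
  commands: "-0.06 -0.07 0.06 0 0 0 0.09; -0.06 -0.14 0.12 0 0 0 0.18; -0.06 -0.21 0.18 0 0 0 0.27; -0.06 -0.28 0.24 0 0 0 0.36; -0.06 -0.344 0.294 0 0 0 0.443"

```text
time: 5.82
ee_pos: [0.4847, 0.1568, 0.2584]
tool_rot: [0.576, 0.817, -0.0, -0.0]
force: [0.5, 0.7, 0.5]
gripper_width: 0.0455
gripper_force: 0.0
```

```bash
python3 knob.py; python3 - <<'E'
from h import *
s=manip.read_state(); print(s['ee_pos'].round(4),s['gripper_width'])
c,p,d=view("wrist"); np.savez("w1.npz",p=p,d=d,**{k:np.array(v) for k,v in c.items()})
print(c['pose'].round(3),c['fx'])
cv2.imwrite("pics/w1.png",p[...,::-1])
E
```

```text
top 63 [0.6194 0.0043 0.1619] local x 0.1659
scene 31 [0.6303 0.0051 0.1609] local x 0.1768
[0.4833 0.1588 0.2589] 0.04495572535065649
[[ 0.94   0.323  0.109  0.455]
 [ 0.341 -0.889 -0.306  0.237]
 [-0.002  0.324 -0.946  0.402]
 [ 0.     0.     0.     1.   ]] 326.20582079104577
```

View pics/w1.png

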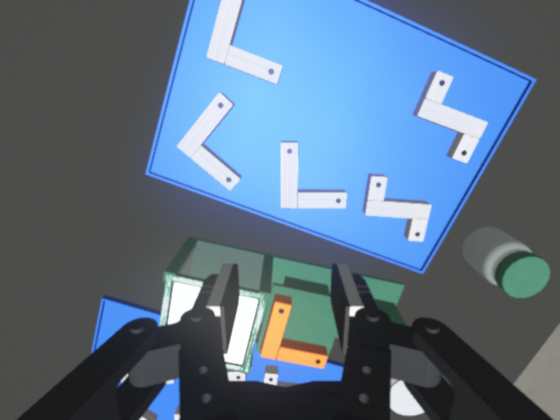

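The wrist view shows the left bin's three Ls at about (245,40), (208,142) and (308,180), plus the sample at (292,335) and the platform at (215,320). The knob at local x = 0.166 means the lever is open. I refine the poses from this view.

```bash
cat >> h.py <<'E'
def Ls(c,p,d,zt=.021,amin=300,tol=.004,mask=white):
    out=[]
    for px,s,ce in blobs(mask(p),amin):
        D=deproj(c,px,d); k=np.abs(D[:,2]-zt)<tol
        if k.sum()<amin: continue
        w=plane(c,px[k],zt)[:,:2]; q,e=fitL(w[::max(1,len(w)//600)])
        A=len(w)*(np.median(d[px[k][:,1],px[k][:,0]])**2)/c['fx']**2
        if e<2.2: out.append((ce.round(),q.round(4),round(e,2),round(A*1e6),np.median(D[k,2]).round(4)))
    return out
def grip(q,loc=(-.03,-.003)): return np.r_[tf(np.array([loc]),q)[0],q[2]].round(4)
E
python3 - <<'E'
from h import *
z=np.load("w1.npz"); c={k:z[k] for k in z}; p,d=z['p'],z['d']
for r in Ls(c,p,d): print(r,grip(r[1]))
for r in Ls(c,p,d,zt=.088,mask=orange): print("smp",r)
z=np.load("top0.npz"); c={k:z[k] for k in z}; p,d=z['p'],z['d']
for r in Ls(c,p,d,amin=50,tol=.006): print(r,grip(r[1]))
for r in Ls(c,p,d,zt=.088,mask=orange,amin=50): print("smp",r)
for n in("top0","w1"):
    z=np.load(n+".npz"); c={k:z[k] for k in z}; p,d=z['p'],z['d']
    for px,s,ce in blobs(white(p),500):
        D=deproj(c,px,d); k=np.abs(D[:,2]-.099)<.003
        if k.sum()>400:
            w=plane(c,px[k],.099)[:,:2]; print(n,cv2.minAreaRect(np.float32(w)),w.mean(0))
E
```

```text
(array([237.,  45.]), array([ 0.4009,  0.2885, -0.0073]), np.float64(0.01), 2609, np.float64(0.0215)) [ 0.3709  0.2857 -0.0073]
(array([209., 142.]), array([ 0.406 ,  0.1681, -0.385 ]), np.float64(0.0), 2789, np.float64(0.0217)) [ 0.3771  0.1766 -0.385 ]
(array([302., 185.]), array([0.5164, 0.168 , 0.3551]), np.float64(0.0), 2729, np.float64(0.0215)) [0.4893 0.1548 0.3551]
smp (array([285., 340.]), array([ 0.5606, -0.0037,  0.1121]), np.float64(0.0), 2101, np.float64(0.0885))
(array([232., 236.]), array([0.515 , 0.1702, 0.35  ]), np.float64(0.0), 2380, np.float64(0.022)) [0.4878 0.1571 0.35  ]
(array([347., 275.]), array([ 0.3815, -0.1756,  0.3499]), np.float64(0.0), 2587, np.float64(0.0216)) [ 0.3543 -0.1887  0.3499]
(array([191., 278.]), array([0.3989, 0.2898, 0.0009]), np.float64(0.0), 2664, np.float64(0.0218)) [0.3689 0.2868 0.0009]
(array([229., 276.]), array([ 0.4041,  0.169 , -0.3786]), np.float64(0.0), 2617, np.float64(0.0221)) [ 0.3751  0.1773 -0.3786]
smp (array([286., 216.]), array([ 0.5596, -0.0018,  0.117 ]), np.float64(0.05), 2043, np.float64(0.0883))
top0 ((0.451837956905365, -0.014186285436153412), (0.1014786884188652, 0.10926979035139084), 5.802265167236328) [ 0.45236277 -0.01382554]
w1 ((0.41884952783584595, 0.0005283989012241364), (0.03835924714803696, 0.06589113175868988), 5.572241306304932) [0.41563994 0.00668958]
w1 ((0.49554479122161865, -0.014285091310739517), (0.03168614208698273, 0.11214276403188705), 6.614681720733643) [ 0.49506505 -0.00848522]
```

Request:
move_arm:
  commands: "-0.06 0.006 0 -0.1 0 0 0.023; -0.06 0.006 0 -0.2 0 0 0.023; -0.06 0.006 0 -0.3 0 0 0.023; -0.06 0.006 0 -0.4 0 0 0.023; -0.06 0.006 0 -0.44 0 0 0.023"

```text
time: 6.6
ee_pos: [0.4882, 0.1549, 0.0358]
tool_rot: [0.572, 0.82, -0.001, -0.001]
force: [1.4, -0.4, 0.9]
gripper_width: 0.0453
gripper_force: 0.0
```

Request:
move_arm:
  commands: "-0.06 0 0 -0.03 0 0 0; -0.06 0 0 -0.058 0 0 0; -0.06 0 0 -0.058 0 0 0; 1 0 0 -0.058 0 0 0; 1 0 0 -0.058 0 0 0"

```text
time: 7.22
ee_pos: [0.4893, 0.1557, 0.0103]
tool_rot: [0.572, 0.82, 0.0, 0.001]
force: [-1.5, -0.0, 7.2]
gripper_width: 0.0185
gripper_force: 58.7
```

Request:
move_arm:
  commands: "1 0 0 0 0 0 0; 1 0 0 0 0 0 0; 1 0 0 0.04 0 0 0; 1 0 0 0.1 0 0 0; 1 0 0 0.2 0 0 0"

```text
time: 7.85
ee_pos: [0.488, 0.1554, 0.1109]
tool_rot: [0.572, 0.82, -0.001, -0.001]
force: [1.3, -0.3, -0.3]
gripper_width: 0.0182
gripper_force: 59.3
```

Request:
move_arm:
  commands: "1 0 0 0.1 0 0 0; 1 -0.032 -0.088 0.12 0 0 -0.116; 1 -0.064 -0.176 0.12 0 0 -0.232; 1 -0.096 -0.264 0.12 0 0 -0.348; 1 -0.128 -0.353 0.12 0 0 -0.464"

```text
time: 8.48
ee_pos: [0.424, -0.0221, 0.1705]
tool_rot: [0.668, 0.744, 0.0, 0.001]
force: [0.4, -1.1, -1.4]
gripper_width: 0.0182
gripper_force: 59.4
```

Request:
move_arm:
  commands: "1 0 0 0 0 0 0; 1 0 0 -0.03 0 0 0; 1 0 0 -0.06 0 0 0; 1 0 0 -0.08 0 0 0; 1 0 0 -0.08 0 0 0"

```text
time: 9.1
ee_pos: [0.4242, -0.0203, 0.1283]
tool_rot: [0.667, 0.745, -0.0, -0.001]
force: [-0.4, -0.2, -1.1]
gripper_width: 0.0179
gripper_force: 59.3
```

```bash
cat > well.py <<'E'
import sys
from h import *
s=manip.read_state(); print(s['time'],s['ee_pos'].round(4),s['gripper_width'].round(4))
c,p,d=view("wrist"); np.savez("wl.npz",p=p,d=d,**{k:np.array(v) for k,v in c.items()})
cv2.imwrite(f"pics/{sys.argv[1]}.png",p[...,::-1])
E
python3 well.py w2
```

```text
Traceback (most recent call last):
  File "well.py", line 3, in <module>
    s=manip.read_state(); print(s['time'],s['ee_pos'].round(4),s['gripper_width'].round(4))
                                                               ^^^^^^^^^^^^^^^^^^^^^^^^
AttributeError: 'float' object has no attribute 'round'
```

```bash
sed -i "s/,s\['gripper_width'\].round(4)/,round(float(s['gripper_width']),4)/" well.py; python3 well.py w2
```

```text
9.1 [ 0.4242 -0.0203  0.1283] 0.0179
```

View pics/w2.png

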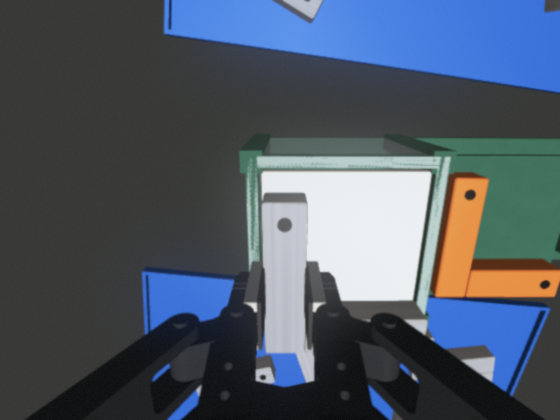

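The L sits in the grip square with the sample. The bar end is at about (263..306,194), and the platform's far corners are at about (262,172) and (432,172). I check the centring in metric terms.

```bash
python3 - <<'E'
from h import *
z=np.load("wl.npz"); c={k:z[k] for k in z}; p,d=z['p'],z['d']
O=np.array([.4545,-.0142]);a=.11;R=np.array([[np.cos(a),np.sin(a)],[-np.sin(a),np.cos(a)]])
def loc(px,zz): return ((plane(c,px,zz)[:,:2]-O)@R.T*1000).round(1)
print("platform",loc([[262,172],[432,172],[416,298]],.099))
print("bar end",loc([[263,194],[306,194]],.1405), deproj(c,[[285,205],[285,300],[350,240]],d)[:,2])
# edges along row 210 & col 350
g=cv2.cvtColor(p,cv2.COLOR_RGB2GRAY).astype(int)
print(g[215,235:320]); print(g[215,415:455]); print(g[140:180,350])
for r in Ls(c,p,d,zt=.088,mask=orange): print("smp",r)
E
```

```text
platform [[-43.1  43.2]
 [ 48.3  43.5]
 [ 50.1 -35.3]]
bar end [[-39.8  42.7]
 [-21.9  42.8]] [0.13955707 0.13967383 0.09908933]
[ 69  69  69  71  70  72  71  73  73  72  77 102 153 184 184 169 143 122
 118 132 155 174 168 127  94  98 129 183 195 196 199 199 199 199 198 197
 194 193 193 197 201 200 202 201 202 200 199 199 198 197 197 198 199 197
 198 199 200 200 202 202 200 198 198 199 199 200 200 201 201 201 200 195
 198 230 237 238 237 238 237 237 237 238 237 237 237]
[238 239 238 239 238 238 238 239 236 221 163  89  54  57  91 151 190 202
 201 197 191 189 195 200 202 190 144  88  59  57  55  55  63  90 126 149
 162 168 169 169]
[100  98  99  99  99 100 100 100  99 101 101 102 101  97  89  95 140 187
 198 198 200 199 200 199 190 172 164 162 135 119 132 180 224 234 236 237
 236 237 237 237]
smp (array([481., 254.]), array([ 0.5605, -0.0036,  0.1084]), np.float64(0.0), 2515, np.float64(0.0883))
```

```bash
python3 - <<'E'
from h import *
z=np.load("wl.npz"); c={k:z[k] for k in z}
O=np.array([.4545,-.0142]);a=.11;R=np.array([[np.cos(a),np.sin(a)],[-np.sin(a),np.cos(a)]])
def loc(px,zz): return ((plane(c,px,zz)[:,:2]-O)@R.T*1000).round(1)
print("rim L out/in, R in/out",loc([[246.5,215],[258,215],[430,215],[441.5,215]],.1)[:,0],"far out/in",loc([[350,156],[350,167.5]],.1)[:,1])
E
```

```text
rim L out/in, R in/out [-52.2 -45.7  50.3  56.7] far out/in [52.1 46. ]
```

Well centre from the rim: about 2.3 mm / -2 mm from my estimate, and the sample agrees. I correct by (+3.6, -4.4) mm and set down.

Request:
move_arm:
  commands: "1 0.007 -0.009 0 0 0 0; 1 0.007 -0.009 -0.024 0 0 0; 1 0.007 -0.009 -0.044 0 0 0; 1 0.007 -0.009 -0.047 0 0 0; 1 0.007 -0.009 -0.047 0 0 0"

```text
time: 9.78
ee_pos: [0.4281, -0.0254, 0.1055]
tool_rot: [0.667, 0.745, -0.0, -0.0]
force: [0.6, 1.1, -0.9]
gripper_width: 0.0181
gripper_force: 59.4
```

Request:
move_arm:
  commands: "-0.06 0 0 0 0 0 0; -0.06 0 0 0 0 0 0; -0.06 0 0 0 0 0 0; -0.06 0 0 0.05 0 0 0; -0.06 0 0 0.12 0 0 0"

```text
time: 10.4
ee_pos: [0.4277, -0.0253, 0.1661]
tool_rot: [0.667, 0.745, -0.0, -0.001]
force: [1.1, -0.6, 0.5]
gripper_width: 0.0453
gripper_force: 0.0
```

```bash
cat > chk.py <<'E'
import sys
from h import *
# fit brackets in the well whose top stands at given height
zt=float(sys.argv[1])
O=np.array([.4565,-.0157]);a=.11;R=np.array([[np.cos(a),np.sin(a)],[-np.sin(a),np.cos(a)]])
s=manip.read_state(); print(s['time'],s['ee_pos'].round(4),round(float(s['gripper_width']),4))
c,p,d=view(sys.argv[2] if len(sys.argv)>2 else "wrist")
np.savez("wl.npz",p=p,d=d,**{k:np.array(v) for k,v in c.items()})
v,u=np.mgrid[0:420,0:560]; px=np.c_[u.ravel(),v.ravel()]
D=deproj(c,px,d); l=(D[:,:2]-O)@R.T
k=(np.abs(l)<.062).all(1)&(np.abs(D[:,2]-zt)<.006)&white(p).ravel()&(D[:,2]>.105 if zt>.105 else True)
w=plane(c,px[k],zt)[:,:2]; print(k.sum(), np.percentile(D[k,2],[5,50,95]).round(4))
q,e=fitL(w[::max(1,len(w)//600)]); print("L local mm",((q[:2]-O)@R.T*1000).round(1),"dyaw",(q[2]-a).round(3),"err",round(e,2))
E
python3 chk.py .117
```

```text
10.4 [ 0.4277 -0.0253  0.1661] 0.0453
5071 [0.1153 0.1164 0.1174]
L local mm [ 0.4 -3.8] dyaw -0.003 err 0.0
```

Request:
move_arm:
  commands: "1 0.01 -0.034 0 0 0 0; 1 0.01 -0.034 0 0 0 0; 1 0.01 -0.034 -0.05 0 0 0; 1 0.01 -0.034 -0.08 0 0 0; 1 0.01 -0.034 -0.085 0 0 0"

```text
time: 11.08
ee_pos: [0.4325, -0.0422, 0.1222]
tool_rot: [0.667, 0.745, -0.0, -0.001]
force: [0.4, 0.7, 0.9]
gripper_width: 0.0
gripper_force: 0.0
```

Request:
move_arm:
  commands: "1 0 0 -0.012 0 0 0; 1 0 0 -0.024 0 0 0; 1 0 0 -0.036 0 0 0; 1 0 0 -0.048 0 0 0; 1 0 0 -0.054 0 0 0"

```text
time: 11.7
ee_pos: [0.4336, -0.0425, 0.0965]
tool_rot: [0.667, 0.745, 0.0, 0.0]
force: [-3.4, 1.0, 10.3]
gripper_width: 0.0003
gripper_force: 5.2
```

Request:
move_arm:
  commands: "1 0 0 0 0 0 0; 1 0 0 0 0 0 0; 1 0 0 0.04 0 0 0; 1 0 0 0.1 0 0 0; 1 0 0 0.16 0 0 0"

```text
time: 12.32
ee_pos: [0.4331, -0.0424, 0.1772]
tool_rot: [0.667, 0.745, -0.0, -0.0]
force: [0.9, -0.1, 0.4]
gripper_width: -0.0001
gripper_force: 0.0
```

```bash
python3 chk.py .0975; python3 -c "
import cv2,numpy as np
cv2.imwrite('pics/w3.png',np.load('wl.npz')['p'][...,::-1])"
```

```text
12.325 [ 0.4331 -0.0424  0.1772] -0.0001
9313 [0.0958 0.0977 0.1013]
L local mm [13.1  3. ] dyaw -0.302 err 17.74
```

View pics/w3.png

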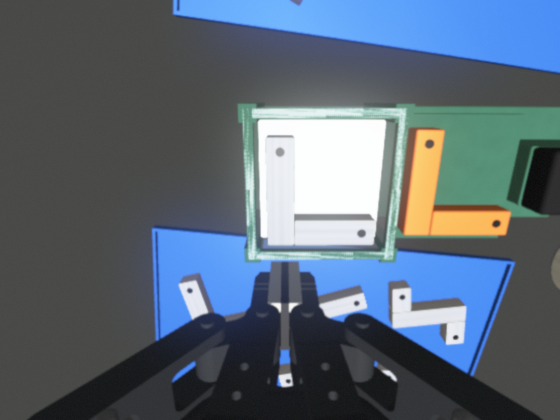

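The first L lies flush in the well (bar at px 266-294, leg bottom at row 245), about 4 mm low in local y, so I'll correct that for the next one. Now I recheck the remaining Ls.

```bash
cat > tl.py <<'E'
from h import *
c,p,d=view("top")
for r in Ls(c,p,d,amin=50,tol=.006): print(r,grip(r[1]))
E
python3 tl.py
```

```text
(array([333., 199.]), array([ 0.61  , -0.1915, -2.9648]), np.float64(0.38), 2049, np.float64(0.0215)) [ 0.639  -0.1833 -2.9648]
(array([344., 242.]), array([ 0.5069, -0.1957, -1.1504]), np.float64(0.0), 1033, np.float64(0.0209)) [ 0.4919 -0.1695 -1.1504]
(array([350., 271.]), array([ 0.3815, -0.1756,  0.35  ]), np.float64(0.0), 1824, np.float64(0.0215)) [ 0.3543 -0.1887  0.35  ]
(array([191., 278.]), array([ 0.399,  0.29 , -0.002]), np.float64(0.0), 2690, np.float64(0.0221)) [ 0.369   0.2871 -0.002 ]
(array([229., 276.]), array([ 0.4042,  0.169 , -0.388 ]), np.float64(0.0), 2537, np.float64(0.0216)) [ 0.3753  0.1776 -0.388 ]
```

Request:
move_arm:
  commands: "-0.06 -0.023 0.088 0 0 0 -0.19; -0.06 -0.046 0.175 0 0 0 -0.38; -0.06 -0.069 0.263 0 0 0 -0.57; -0.06 -0.092 0.35 0 0 0 -0.76; -0.06 -0.114 0.438 0 0 0 -0.945"

```text
time: 13.05
ee_pos: [0.3756, 0.1777, 0.176]
tool_rot: [0.83, 0.557, -0.0, 0.0]
force: [2.4, 0.0, -0.4]
gripper_width: 0.0452
gripper_force: 0.0
```

Request:
move_arm:
  commands: "-0.06 0 0 -0.08 0 0 0; -0.06 0 0 -0.18 0 0 0; -0.06 0 0 -0.28 0 0 0; -0.06 0 0 -0.32 0 0 0; -0.06 0 0 -0.334 0 0 0"

```text
time: 13.68
ee_pos: [0.3753, 0.1765, 0.008]
tool_rot: [0.829, 0.559, -0.001, -0.001]
force: [0.5, 0.2, 0.5]
gripper_width: 0.0448
gripper_force: 0.0
```

Request:
move_arm:
  commands: "-0.06 0 0 0 0 0 0; 1 0 0 0 0 0 0; 1 0 0 0 0 0 0; 1 0 0 0 0 0 0; 1 0 0 0 0 0 0"

```text
time: 14.3
ee_pos: [0.3768, 0.1766, 0.0103]
tool_rot: [0.829, 0.559, 0.001, 0.0]
force: [-3.3, -1.3, 16.3]
gripper_width: 0.0183
gripper_force: 58.4
```

Request:
move_arm:
  commands: "1 0 0 0.04 0 0 0; 1 0 0 0.12 0 0 0; 1 0 0 0.22 0 0 0; 1 0 0 0.32 0 0 0; 1 0 0 0.34 0 0 0"

```text
time: 14.92
ee_pos: [0.3774, 0.1767, 0.1822]
tool_rot: [0.829, 0.559, 0.002, 0.001]
force: [-0.1, -0.2, -2.5]
gripper_width: 0.0181
gripper_force: 60.0
```

Request:
move_arm:
  commands: "1 0.021 -0.08 0 0 0 0.19; 1 0.042 -0.16 0 0 0 0.38; 1 0.063 -0.24 0 0 0 0.57; 1 0.084 -0.32 0 0 0 0.76; 1 0.105 -0.396 0 0 0 0.945"

```text
time: 15.55
ee_pos: [0.4285, -0.0231, 0.1789]
tool_rot: [0.666, 0.746, -0.0, 0.0]
force: [-0.6, 0.3, -1.2]
gripper_width: 0.018
gripper_force: 60.0
```

Request:
move_arm:
  commands: "1 0 0 0 0 0 0; 1 0 0 -0.04 0 0 0; 1 0 0 -0.08 0 0 0; 1 0 0 -0.1 0 0 0; 1 0 0 -0.1 0 0 0"

```text
time: 16.18
ee_pos: [0.4283, -0.0211, 0.1289]
tool_rot: [0.667, 0.745, -0.0, -0.001]
force: [0.7, 0.4, -0.7]
gripper_width: 0.0184
gripper_force: 59.9
```

```bash
python3 well.py w4
```

```text
16.175 [ 0.4283 -0.0211  0.1289] 0.0184
```

View pics/w4.png

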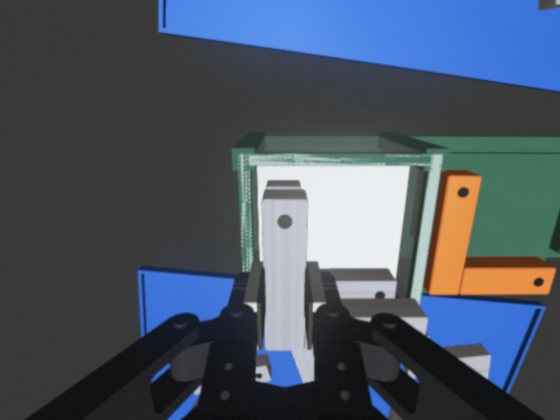

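The second L is held square over the first (bar end at about (285,192)). I place it and press.

Request:
move_arm:
  commands: "1 0 0 -0.024 0 0 0; 1 0 0 -0.044 0 0 0; 1 0 0 -0.048 0 0 0; 1 0 0 -0.048 0 0 0; -0.06 0 0 -0.048 0 0 0"

```text
time: 16.85
ee_pos: [0.429, -0.0214, 0.1055]
tool_rot: [0.667, 0.745, 0.0, 0.0]
force: [-0.1, -0.7, -0.3]
gripper_width: 0.0353
gripper_force: 0.0
```

Request:
move_arm:
  commands: "-0.06 0 0 0 0 0 0; -0.06 0 0 0 0 0 0; -0.06 0 0 0 0 0 0; -0.06 0 0 0.06 0 0 0; -0.06 0 0 0.12 0 0 0"

```text
time: 17.48
ee_pos: [0.4285, -0.0213, 0.1659]
tool_rot: [0.667, 0.745, -0.0, -0.0]
force: [0.4, -0.7, -0.0]
gripper_width: 0.0454
gripper_force: 0.0
```

```bash
python3 chk.py .115
```

```text
17.475 [ 0.4285 -0.0213  0.1659] 0.0454
5350 [0.1135 0.1147 0.1157]
L local mm [1.5 1.3] dyaw -0.001 err 0.0
```

Request:
move_arm:
  commands: "1 0.012 -0.04 0 0 0 0; 1 0.012 -0.04 0 0 0 0; 1 0.012 -0.04 -0.05 0 0 0; 1 0.012 -0.04 -0.08 0 0 0; 1 0.012 -0.04 -0.086 0 0 0"

```text
time: 18.15
ee_pos: [0.4342, -0.041, 0.1215]
tool_rot: [0.667, 0.745, -0.0, -0.001]
force: [0.0, 0.1, 0.9]
gripper_width: 0.0002
gripper_force: 0.0
```

Request:
move_arm:
  commands: "1 0 0 -0.012 0 0 0; 1 0 0 -0.024 0 0 0; 1 0 0 -0.036 0 0 0; 1 0 0 -0.048 0 0 0; 1 0 0 -0.054 0 0 0"

```text
time: 18.77
ee_pos: [0.4351, -0.0414, 0.0955]
tool_rot: [0.667, 0.745, 0.0, 0.0]
force: [-2.5, 0.5, 10.2]
gripper_width: 0.0002
gripper_force: 5.2
```

Request:
move_arm:
  commands: "1 0 0 0 0 0 0; 1 0 0 0 0 0 0; 1 0 0 0.06 0 0 0; 1 0 0 0.16 0 0 0; 1 0 0.1 0.16 0 0 0"

```text
time: 19.4
ee_pos: [0.4366, 0.0063, 0.178]
tool_rot: [0.669, 0.743, 0.001, 0.002]
force: [0.1, 0.9, -0.8]
gripper_width: 0.0001
gripper_force: 0.0
```

```bash
python3 tl.py; python3 well.py w5
```

```text
(array([347., 275.]), array([ 0.3815, -0.1756,  0.3499]), np.float64(0.0), 2597, np.float64(0.0209)) [ 0.3543 -0.1887  0.3499]
(array([191., 278.]), array([ 0.3989,  0.2899, -0.0041]), np.float64(0.0), 2680, np.float64(0.0221)) [ 0.3689  0.287  -0.0041]
19.45 [0.4354 0.0139 0.1771] 0.0003
```

View pics/w5.png

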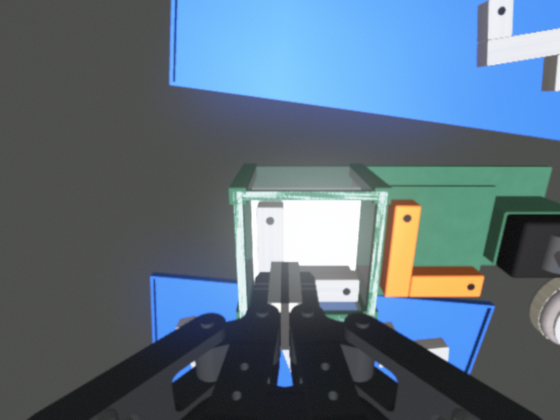

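The second L sits flush in the well as well, and B and C are unmoved. Next is C.

Request:
move_arm:
  commands: "-0.06 -0.026 0.112 0 0 0 -0.044; -0.06 -0.052 0.224 0 0 0 -0.088; -0.06 -0.078 0.336 0 0 0 -0.132; -0.06 -0.104 0.448 0 0 0 -0.176; -0.06 -0.131 0.556 0 0 0 -0.22"

```text
time: 20.12
ee_pos: [0.3687, 0.2881, 0.1753]
tool_rot: [0.709, 0.705, 0.0, 0.0]
force: [1.7, -1.0, 0.2]
gripper_width: 0.0453
gripper_force: 0.0
```

Request:
move_arm:
  commands: "-0.06 0 0 -0.08 0 0 0; -0.06 0 0 -0.18 0 0 0; -0.06 0 0 -0.28 0 0 0; -0.06 0 0 -0.315 0 0 0; -0.06 0 0 -0.328 0 0 0"

```text
time: 20.75
ee_pos: [0.3692, 0.2868, 0.0113]
tool_rot: [0.709, 0.705, -0.0, -0.0]
force: [-0.2, 0.6, 1.4]
gripper_width: 0.0454
gripper_force: 0.0
```

Request:
move_arm:
  commands: "-0.06 0 0 0 0 0 0; 1 0 0 0 0 0 0; 1 0 0 0 0 0 0; 1 0 0 0 0 0 0; 1 0 0 0 0 0 0"

```text
time: 21.38
ee_pos: [0.37, 0.2868, 0.0125]
tool_rot: [0.709, 0.705, 0.001, 0.001]
force: [-2.0, -3.6, 17.6]
gripper_width: 0.0181
gripper_force: 58.4
```

Request:
move_arm:
  commands: "1 0 0 0.04 0 0 0; 1 0 0 0.12 0 0 0; 1 0 0 0.22 0 0 0; 1 0 0 0.32 0 0 0; 1 0 -0.1 0.336 0 0 0"

```text
time: 22.0
ee_pos: [0.3701, 0.239, 0.1826]
tool_rot: [0.707, 0.707, 0.003, 0.001]
force: [1.1, -2.0, -2.0]
gripper_width: 0.018
gripper_force: 59.9
```

Request:
move_arm:
  commands: "1 0.024 -0.104 0 0 0 0.044; 1 0.048 -0.208 0 0 0 0.088; 1 0.072 -0.312 0 0 0 0.132; 1 0.096 -0.416 0 0 0 0.176; 1 0.119 -0.516 0 0 0 0.22"

```text
time: 22.62
ee_pos: [0.4289, -0.0235, 0.18]
tool_rot: [0.667, 0.745, 0.0, 0.001]
force: [1.3, 0.5, -0.9]
gripper_width: 0.0179
gripper_force: 59.9
```

Request:
move_arm:
  commands: "1 0 0 0 0 0 0; 1 0 0 -0.04 0 0 0; 1 0 0 -0.08 0 0 0; 1 0 0 -0.1 0 0 0; 1 0 0 -0.1 0 0 0"

```text
time: 23.25
ee_pos: [0.4285, -0.0211, 0.1292]
tool_rot: [0.667, 0.745, -0.0, -0.0]
force: [-0.3, -0.5, -1.1]
gripper_width: 0.0179
gripper_force: 59.9
```

```bash
python3 chk.py .138; python3 -c "
import cv2,numpy as np
cv2.imwrite('pics/w6.png',np.load('wl.npz')['p'][...,::-1])"
```

```text
23.25 [ 0.4285 -0.0211  0.1292] 0.0179
6428 [0.1371 0.1382 0.1391]
L local mm [1.4 0.8] dyaw 0.001 err 0.01
```

View pics/w6.png

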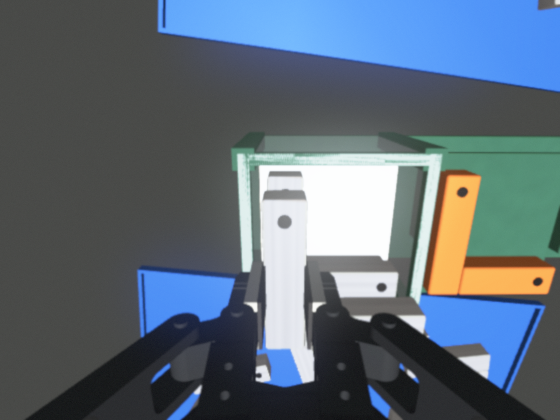

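The third L hangs square over the pile (bar end at about (285,193)) with offset about (1.4, 0.8) mm. I place and press it.

Request:
move_arm:
  commands: "1 0 0 -0.024 0 0 0; 1 0 0 -0.04 0 0 0; 1 0 0 -0.045 0 0 0; 1 0 0 -0.045 0 0 0; -0.06 0 0 -0.045 0 0 0"

```text
time: 23.92
ee_pos: [0.4289, -0.0215, 0.107]
tool_rot: [0.667, 0.745, 0.0, 0.0]
force: [-0.0, -0.5, -0.0]
gripper_width: 0.035
gripper_force: 0.0
```

Request:
move_arm:
  commands: "-0.06 0 0 0 0 0 0; -0.06 0 0 0 0 0 0; -0.06 0 0 0 0 0 0; -0.06 0 0 0.06 0 0 0; -0.06 0 0 0.12 0 0 0"

```text
time: 24.55
ee_pos: [0.4285, -0.0213, 0.1674]
tool_rot: [0.667, 0.745, -0.0, -0.0]
force: [-0.2, -0.3, 0.1]
gripper_width: 0.0451
gripper_force: 0.0
```

```bash
python3 chk.py .115
```

```text
24.55 [ 0.4285 -0.0213  0.1674] 0.0451
5273 [0.1125 0.1137 0.1148]
L local mm [1.6 1.1] dyaw 0.012 err 0.02
```

Request:
move_arm:
  commands: "1 0.012 -0.04 0 0 0 0; 1 0.012 -0.04 0 0 0 0; 1 0.012 -0.04 -0.05 0 0 0; 1 0.012 -0.04 -0.08 0 0 0; 1 0.012 -0.04 -0.088 0 0 0"

```text
time: 25.22
ee_pos: [0.4342, -0.041, 0.122]
tool_rot: [0.667, 0.745, -0.0, -0.001]
force: [-0.1, -0.4, 0.1]
gripper_width: -0.0001
gripper_force: 0.0
```

Request:
move_arm:
  commands: "1 0 0 -0.012 0 0 0; 1 0 0 -0.024 0 0 0; 1 0 0 -0.036 0 0 0; 1 0 0 -0.048 0 0 0; 1 0 0 -0.054 0 0 0"

```text
time: 25.85
ee_pos: [0.4351, -0.0415, 0.0959]
tool_rot: [0.667, 0.745, 0.0, 0.0]
force: [-3.4, 0.3, 11.0]
gripper_width: 0.0
gripper_force: 5.3
```

Request:
move_arm:
  commands: "1 0 0 0 0 0 0; 1 0 0 0 0 0 0; 1 0 0 0.06 0 0 0; 1 0 0 0.16 0 0 0; 1 0 0 0.16 0 0 0"

```text
time: 26.48
ee_pos: [0.4363, -0.0417, 0.1786]
tool_rot: [0.667, 0.745, 0.001, 0.002]
force: [0.8, -0.4, -0.9]
gripper_width: -0.0006
gripper_force: 0.0
```

```bash
python3 tl.py; python3 - <<'E'
from h import *
c,p,d=view("wrist")
v,u=np.mgrid[0:420,0:560]; px=np.c_[u.ravel(),v.ravel()]; D=deproj(c,px,d)
O=np.array([.4565,-.0157]);a=.11;R=np.array([[np.cos(a),np.sin(a)],[-np.sin(a),np.cos(a)]])
l=(D[:,:2]-O)@R.T
k=(np.abs(l[:,0]+.03)<.006)&(l[:,1]>0)&(l[:,1]<.03); print("bar top z",np.median(D[k,2]),k.sum())
E
```

```text
(array([333., 199.]), array([ 0.6099, -0.1913, -2.9662]), np.float64(0.49), 2071, np.float64(0.0213)) [ 0.6389 -0.1831 -2.9662]
(array([344., 242.]), array([ 0.5068, -0.1961, -1.152 ]), np.float64(0.0), 994, np.float64(0.0219)) [ 0.4919 -0.1699 -1.152 ]
(array([350., 270.]), array([ 0.3812, -0.1757,  0.3499]), np.float64(0.0), 1671, np.float64(0.0212)) [ 0.354  -0.1888  0.3499]
bar top z 0.09631354257570415 753
```

Request:
move_arm:
  commands: "-0.06 -0.032 -0.059 0 0 0 0.092; -0.06 -0.064 -0.118 0 0 0 0.184; -0.06 -0.096 -0.177 0 0 0 0.276; -0.06 -0.128 -0.236 0 0 0 0.368; -0.06 -0.161 -0.295 0 0 0 0.458"

```text
time: 27.2
ee_pos: [0.3532, -0.1897, 0.1749]
tool_rot: [0.573, 0.82, 0.0, -0.001]
force: [0.1, -0.8, -0.9]
gripper_width: 0.0454
gripper_force: 0.0
```

Request:
move_arm:
  commands: "-0.06 0 0 -0.08 0 0 0; -0.06 0 0 -0.18 0 0 0; -0.06 0 0 -0.28 0 0 0; -0.06 0 0 -0.315 0 0 0; -0.06 0 0 -0.329 0 0 0"

```text
time: 27.82
ee_pos: [0.3533, -0.188, 0.0097]
tool_rot: [0.573, 0.82, 0.0, -0.002]
force: [0.7, 0.7, 0.5]
gripper_width: 0.0451
gripper_force: 0.0
```

Request:
move_arm:
  commands: "-0.06 0 0 0 0 0 0; 1 0 0 0 0 0 0; 1 0 0 0 0 0 0; 1 0 0 0 0 0 0; 1 0 0 0 0 0 0"

```text
time: 28.45
ee_pos: [0.3547, -0.1894, 0.0122]
tool_rot: [0.573, 0.819, -0.0, 0.001]
force: [-2.0, 2.4, 14.0]
gripper_width: 0.0181
gripper_force: 58.3
```

Request:
move_arm:
  commands: "1 0 0 0.04 0 0 0; 1 0 0 0.12 0 0 0; 1 0 0 0.22 0 0 0; 1 0 0 0.32 0 0 0; 1 0 0 0.336 0 0 0"

```text
time: 29.08
ee_pos: [0.3552, -0.1899, 0.1823]
tool_rot: [0.573, 0.819, -0.001, 0.003]
force: [0.1, 0.0, -1.4]
gripper_width: 0.0182
gripper_force: 59.9
```

Request:
move_arm:
  commands: "1 0.03 0.067 0 0 0 -0.092; 1 0.06 0.134 0 0 0 -0.184; 1 0.09 0.201 0 0 0 -0.276; 1 0.12 0.268 0 0 0 -0.368; 1 0.149 0.335 0 0 0 -0.458"

```text
time: 29.7
ee_pos: [0.4287, -0.0205, 0.1788]
tool_rot: [0.668, 0.744, -0.0, -0.0]
force: [0.4, -0.6, -1.5]
gripper_width: 0.0176
gripper_force: 59.9
```

Request:
move_arm:
  commands: "1 0 0 0 0 0 0; 1 0 0 -0.04 0 0 0; 1 0 0 -0.08 0 0 0; 1 0 0 -0.1 0 0 0; 1 0 0 -0.1 0 0 0"

```text
time: 30.32
ee_pos: [0.4283, -0.0217, 0.1289]
tool_rot: [0.667, 0.745, -0.0, -0.001]
force: [-0.4, 0.1, -1.2]
gripper_width: 0.0176
gripper_force: 59.9
```

```bash
python3 chk.py .138
```

```text
30.325 [ 0.4283 -0.0217  0.1289] 0.0176
6253 [0.137  0.1381 0.1391]
L local mm [ 1.1 -1.2] dyaw 0.004 err 0.0
```

Request:
move_arm:
  commands: "1 0 0 -0.024 0 0 0; 1 0 0 -0.04 0 0 0; 1 0 0 -0.045 0 0 0; 1 0 0 -0.045 0 0 0; -0.06 0 0 -0.045 0 0 0"

```text
time: 31.0
ee_pos: [0.4289, -0.0215, 0.107]
tool_rot: [0.667, 0.745, 0.0, 0.0]
force: [0.3, 0.3, 0.7]
gripper_width: 0.035
gripper_force: 0.0
```

Request:
move_arm:
  commands: "-0.06 0 0 0 0 0 0; -0.06 0 0 0 0 0 0; -0.06 0 0 0 0 0 0; -0.06 0 0 0.06 0 0 0; -0.06 0 0 0.12 0 0 0"

```text
time: 31.62
ee_pos: [0.4285, -0.0213, 0.1674]
tool_rot: [0.667, 0.745, -0.0, -0.0]
force: [-1.1, -0.3, 0.8]
gripper_width: 0.0451
gripper_force: 0.0
```

```bash
python3 chk.py .114
```

```text
31.625 [ 0.4285 -0.0213  0.1674] 0.0451
5130 [0.1129 0.1142 0.1152]
L local mm [ 1.7 -1.6] dyaw 0.002 err 0.01
```

Request:
move_arm:
  commands: "1 0.012 -0.04 0 0 0 0; 1 0.012 -0.04 0 0 0 0; 1 0.012 -0.04 -0.05 0 0 0; 1 0.012 -0.04 -0.08 0 0 0; 1 0.012 -0.04 -0.088 0 0 0"

```text
time: 32.3
ee_pos: [0.4343, -0.041, 0.122]
tool_rot: [0.667, 0.745, -0.0, -0.001]
force: [-0.1, 0.9, -0.5]
gripper_width: -0.0001
gripper_force: 0.0
```

Request:
move_arm:
  commands: "1 0 0 -0.012 0 0 0; 1 0 0 -0.024 0 0 0; 1 0 0 -0.036 0 0 0; 1 0 0 -0.048 0 0 0; 1 0 0 -0.054 0 0 0"

```text
time: 32.92
ee_pos: [0.4351, -0.0415, 0.096]
tool_rot: [0.667, 0.745, 0.0, 0.0]
force: [-3.1, -0.5, 10.9]
gripper_width: -0.0001
gripper_force: 5.2
```

Request:
move_arm:
  commands: "1 0 0 0 0 0 0; 1 0 0 0 0 0 0; 1 0 0 0.06 0 0 0; 1 0 0 0.16 0 0 0; 1 0 0 0.2 0 0 0"

```text
time: 33.55
ee_pos: [0.4355, -0.0415, 0.198]
tool_rot: [0.667, 0.745, 0.0, 0.001]
force: [0.0, -0.5, -0.5]
gripper_width: 0.0003
gripper_force: 0.0
```

```bash
python3 chk.py .0965; python3 - <<'E'
from h import *
z=np.load("wl.npz"); c={k:z[k] for k in z}; p,d=z['p'],z['d']
v,u=np.mgrid[0:420,0:560]; px=np.c_[u.ravel(),v.ravel()]; D=deproj(c,px,d)
O=np.array([.4565,-.0157]);a=.11;R=np.array([[np.cos(a),np.sin(a)],[-np.sin(a),np.cos(a)]])
l=(D[:,:2]-O)@R.T
k=(np.abs(l[:,0]+.03)<.006)&(l[:,1]>-.03)&(l[:,1]<.03); print("bar top z",np.percentile(D[k,2],[5,50,95]),k.sum())
k=(np.abs(l[:,1]+.03)<.005)&(l[:,0]>-.01)&(l[:,0]<.03); print("leg top z",np.percentile(D[k,2],[5,50,95]),k.sum())
cv2.imwrite("pics/w7.png",p[...,::-1])
E
```

```text
33.55 [ 0.4355 -0.0415  0.198 ] 0.0003
7520 [0.0951 0.0969 0.1013]
L local mm [16.  -1.3] dyaw -1.207 err 16.64
bar top z [0.09591477 0.25453637 0.28530259] 6944
leg top z [0.09569129 0.25604863 0.27029233] 2427
```

View pics/w7.png

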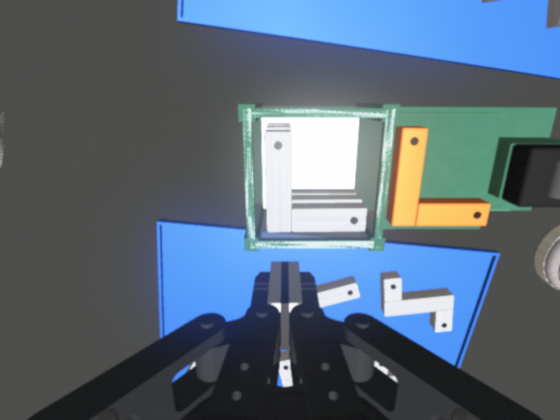

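Four Ls are stacked and flush (bar at px 266-292, leg ending at (365,231)), the sample is untouched, and the lever is still open. Now I lock the lever.

Request:
move_arm:
  commands: "1 0.052 0.016 0 0 0 0; 1 0.104 0.032 0 0 0 0; 1 0.156 0.048 0 0 0 0; 1 0.208 0.064 0 0 0 0; 1 0.257 0.078 0 0 0 0"

```text
time: 34.22
ee_pos: [0.564, -0.0022, 0.1952]
tool_rot: [0.667, 0.745, -0.0, -0.0]
force: [-0.7, -0.8, -0.4]
gripper_width: 0.0002
gripper_force: 0.0
```

Request:
move_arm:
  commands: "1 0 0 0 0 0 0; 1 0 0 -0.05 0 0 0; 1 0 0 -0.1 0 0 0; 1 0 0 -0.115 0 0 0; 1 0 0 -0.115 0 0 0"

```text
time: 34.85
ee_pos: [0.5629, -0.0026, 0.1384]
tool_rot: [0.667, 0.745, -0.0, -0.0]
force: [-0.1, -0.6, 0.3]
gripper_width: -0.0003
gripper_force: 0.0
```

Request:
move_arm:
  commands: "1 0.04 0.004 0 0 0 0; 1 0.08 0.009 0 0 0 0; 1 0.12 0.013 0 0 0 0; 1 0.16 0.018 0 0 0 0; 1 0.2 0.022 0 0 0 0"

```text
time: 35.48
ee_pos: [0.664, 0.0085, 0.1395]
tool_rot: [0.667, 0.745, 0.0, 0.0]
force: [-0.9, -0.2, -0.8]
gripper_width: 0.0
gripper_force: 0.6
```

Request:
move_arm:
  commands: "1 0.004 0 0 0 0 0; 1 0.007 0.001 0 0 0 0; 1 0.01 0.001 0 0 0 0; 1 0.014 0.001 0 0 0 0; 1 0.014 0.001 0 0 0 0"

```text
time: 36.1
ee_pos: [0.6702, 0.0089, 0.1383]
tool_rot: [0.667, 0.745, -0.0, 0.0]
force: [-0.3, -0.4, -0.6]
gripper_width: -0.0002
gripper_force: 0.2
```

Request:
move_arm:
  commands: "1 0.003 0 0 0 0 0; 1 0.006 0.001 0 0 0 0; 1 0.009 0.001 0 0 0 0; 1 0.009 0.001 0 0 0 0; 1 0.009 0.001 0 0 0 0"

```text
time: 36.72
ee_pos: [0.6733, 0.0092, 0.1379]
tool_rot: [0.667, 0.745, -0.002, -0.001]
force: [-14.7, -3.5, 6.7]
gripper_width: 0.0001
gripper_force: 7.6
```

At the stop. I back off, rise, and check.

Request:
move_arm:
  commands: "1 -0.03 -0.003 0 0 0 0; 1 -0.03 -0.003 0.06 0 0 0; 1 -0.03 -0.003 0.14 0 0 0; 1 -0.03 -0.003 0.24 0 0 0; 1 -0.03 -0.003 0.3 0 0 0"

```text
time: 37.35
ee_pos: [0.6603, 0.0084, 0.291]
tool_rot: [0.667, 0.745, 0.001, 0.001]
force: [-0.0, 0.2, 0.0]
gripper_width: -0.0002
gripper_force: 0.0
```

Request:
move_arm:
  commands: "1 -0.05 -0.1 0 0 0 0; 1 -0.1 -0.2 0 0 0 0; 1 -0.15 -0.3 0 0 0 0; 1 -0.2 -0.4 0 0 0 0; 1 -0.25 -0.5 0 0 0 0"

```text
time: 37.98
ee_pos: [0.5339, -0.2436, 0.2886]
tool_rot: [0.667, 0.745, 0.0, 0.0]
force: [0.9, -0.1, 0.8]
gripper_width: -0.0004
gripper_force: 0.0
```

```bash
python3 knob.py; python3 chk.py .0965 top; python3 - <<'E'
from h import *
z=np.load("wl.npz"); c={k:z[k] for k in z}; p,d=z['p'],z['d']
for r in Ls(c,p,d,zt=.088,mask=orange,amin=50): print("smp",r)
cv2.imwrite("pics/t9.png",cv2.resize(p[120:320,150:430,::-1],None,fx=2.8,fy=2.8,interpolation=cv2.INTER_CUBIC))
E
```

```text
top 63 [0.6956 0.0129 0.1607] local x 0.2426
scene 60 [0.7025 0.0124 0.1594] local x 0.2494
38.075 [ 0.532  -0.2484  0.288 ] 0.0001
483 [0.0927 0.0973 0.1017]
L local mm [6.4 5.8] dyaw -0.201 err 13.79
smp (array([286., 216.]), array([ 0.5596, -0.0015,  0.111 ]), np.float64(0.02), 1929, np.float64(0.0883))
```

View pics/t9.png

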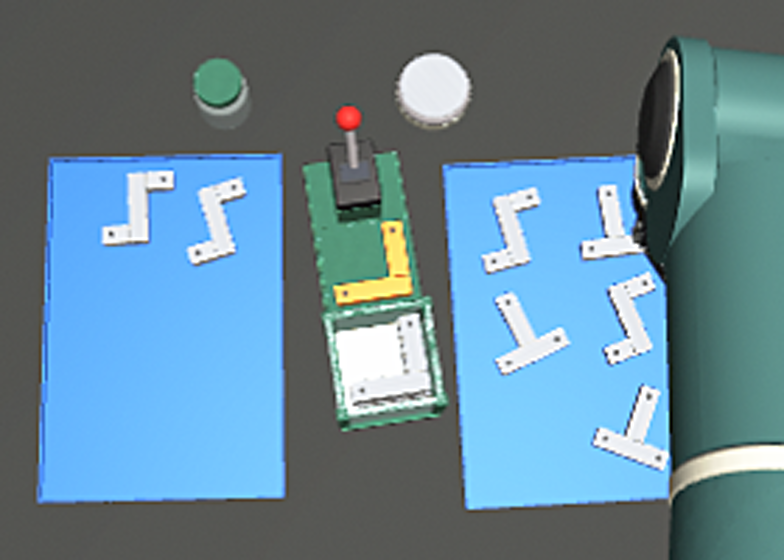

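The top crop shows the four Ls stacked in the well at (390,360) the same way round as the sample. The lever knob at (349,118) is fully locked, and only Zs and Ts remain in the bins. The arm is clear of everything, so I hand in.

```bash
python3 -c "
from workcell import manip
print(manip.sign_off())"
```

```text
the job is handed in; nothing more can be done
None
```

I handed the job in at about 38 s of robot time: all four L brackets are in the well, the same way round as the sample and pressed below the rim, the lever is fully locked, and the last pictures showed the sample, jar and tin undisturbed; the bottle was out of view, but the arm never went near it.

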